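Take the bayonet filter holder out of the light source

ROBOT

A 7-joint arm with a two-finger parallel gripper is mounted at the origin on a cart in front of the work surface, level with it; the furniture and walls round the work are solid. World frame = base frame: x ahead of the robot, y to its left, z up, the work surface at z = 0. Lengths are in m, angles in rad, forces in N, time in s.
With the tool pointing down it reaches from about 0.4 to 0.9 m from the base axis. Payload 5.6 kg.
Tool frame: the origin (TCP) lies at the centre of the arm's flange, where the gripper is bolted on; the fingertips stand 190 mm ahead of it and the grasp point (between the pads) lies 171 mm ahead of it (r.tip_reach is the distance from the TCP to the fingertips, in m); z points along the fingers, y is the line along which they close (so a half turn about z gives the same grasp; the last joint's range is limited). The gripper opens to 92 mm and grips with 3 to 60 N. Pads are 20 mm wide; open, the fingers measure 128 mm over their backs; the gripper's body (75 mm by 189 mm) begins 69 mm behind the grasp point.
Start: joints at [1.177, 0.468, -0.012, 1.603, 0.006, 1.071, -0.056], TCP at [0.223, -0.61, 0.405] pointing down, gripper open.
Joint ranges: [-2.53, 2.53], [-0.31, 2.02], [-1.57, 1.55], [0.28, 2.44], [-1.29, 4.43], [0.15, 1.84], [-2.92, 2.92]. Speed limits (rad/s): [2.57, 2.57, 3.14, 3.14, 3.14, 3.14, 3.14].

INTERFACE

Orientations are given as a rotation vector (axis times angle).
In Python, from workcell import r, optics gives the robot as it stands.
- The arm moves only by the shell command python3 -m jog 'ROWS' [FORCE]. ROWS is JSON, a list that holds one entry, the list of rows, each a list of 7 numbers: the shift along the tool's x, y, z in cm, then the turn, a rotation vector about the tool's x, y, z in degrees, then the closure, from 0 (fully open) to 1 (shut). A call has 1 to 20 rows; each row shifts and turns the commanded pose from where the row before left it, along the tool's axes as they then stand; what a row does not reach is not made up. A row lasts 1/8 s, in which the tool goes at most 62.5 mm and 10.7 degrees, less where a joint would pass 70% of its speed; a pose out of reach is approached as far as the arm can. A call is refused whole if a number of a shift passes 6.25 or a number of a turn 10.7, either way. A call with a gripper value outside its range is refused whole. The fingers move at their own pace and stop on an object; FORCE is the grip in N (left out, the last holds). Time passes only in rows, so rows that do not move let the fingers close. It gives the time, the measured TCP pose, the force, the opening and the grip force at its end, in the units of the state.
- r.get_obs(): the state, without advancing time (a new reading comes with each control period).
- optics.capture(name): name is "scene" or "side" or "wrist"; returns a dict with "pixels" (400x640x3 uint8, red, green, blue), "fx", "fy", "cx", "cy" (pixels), "k1" (the pictures are not rectified: a ray, as slopes to the right and down, at radius r is drawn at 1 + k1 r^2 times it, then the intrinsics apply), "rvec" (rotation vector, rad) and "tvec" (3), from world to camera coordinates, as OpenCV has them; the wrist camera has in their place "T_tool_cam" (4x4, takes a point from camera to tool coordinates, whose origin is the TCP and whose axes are the flange's). Camera axes: x right, y down, z forward; pixel columns grow to the right and rows downward; lengths in m; the calibration is good to about 2 mm. A picture is of the moment at which its call begins: read the wrist's pose just before it. There is no depth.
- r.hand_in(): hands the job in; it is judged then, once.
The state is a dict: "t": time; "qpos": joint angles; "joint_velocities": joint speeds; "joint_torque": joint torques, N m; "ee_pos": TCP position; "orientation": TCP orientation; "contact_force": force on the tool from outside, world axes, zero at the start; "moment": the same for the moment, N m; "finger_gap": finger opening in m; "finger_force": force on a finger pad.
Only numpy, scipy, OpenCV 4.12 (cv2) and the standard library are available. Lean on these libraries where they do the work, as an engineer would, in place of code of your own. Each camera call takes 0.05 s, during which the arm holds its last target. There are 200 camera calls.

TASK

The filter in the microscope's light source has to come out for cleaning. Slide the guard on top of the light source fully open, turn the filter holder anticlockwise to its stop so that its bayonet lets go, lift it out and stand it gently, upright, in the steel tray. Then slide the guard fully shut again so that the housing is light-tight, and leave the other things on the bench where they are.

Things in the scene. Friction and masses are not known exactly. Their poses are not given: they have to be found in the camera images.
- housing: Cream light-source housing, fixed, 170 (x) x 290 (y) x 112 (z) mm. Origin: centre of its underside, x to the back, y to the left along the guard's track, z up. Top deck 100 mm up, an aluminium track (to 112 mm) along each long side. Filter port in its right half: opening 132 (x) x 128 (y) mm centred at y = -68 mm, floor 50 mm up.
- guard (a joint): The aluminium guard plate (144 x 138 x 5 mm) that slides along the housing's y axis over the port: 0 m fully shut, grows to 0.128 m fully open (to +y of the housing). It stays where it is left; about 2 N of friction.
- guard_handle (a point): Middle of the dark bow handle's bar on the guard: bar 11 mm thick, along the housing's x, 72 mm long between its bends, 131 mm above the bench; free gap of 20 mm under it. Moves with the guard.
- port (a point): Centre of the seat on the port's floor, on the bayonet ring's axis, 50 mm above the bench; axes as the housing's. The fixed ring is 92 mm outside, 17 mm high; its keepers leave two notches facing each other on a line turned 60 degrees anticlockwise (from above) from the housing's x axis.
- holder: Filter holder: dark drum, 56 mm diameter, 22 mm high; on it a black bar grip 54 (x) x 14 (y) mm, 22 to 44 mm up; two lugs (72 mm across, 10 wide, 4 to 10 mm up) along x. Origin: centre of its underside. Starts on the port's seat, x turned 0 to 17 degrees anticlockwise from the housing's x, lugs under the keepers; at the stop (64 degrees) it lifts straight out, clear of the housing after 60 mm.
- holder_grip (a point): Grip point on the holder's axis, 36 mm above its underside, between the bar's long flat sides (14 mm apart along the holder's y).
- tray: Shallow open stainless tray with a black rubber mat, 140 x 120 mm over its rim, 18 mm high, inside 124 (x) x 104 (y) mm; the mat's top is 6.5 mm above its underside. Origin at the centre of its underside, z up. Loose.
- slide_box: Bystander: blue lidded slide box, 72 x 98 x 38 mm, origin at the centre of its underside. Loose; it and the tray may have changed places.
- lens_cleaner: Bystander: pump bottle of lens cleaner, 35 mm in diameter, 114 mm high, origin at the centre of its underside, loose.
- timer: Bystander: small white bench timer, 32 x 66 x 62 mm, standing, origin at the centre of its underside, loose.

How it is judged:
On the way, in this order (a step that is already met when the one before it is completed fails the run):
1. the guard is slid open (at least 110 mm of its 128 mm) (value of joint guard above 0.11 m), for 0.1 s.
2. the filter holder is lifted out of the port, clear of the housing's top (z of holder in the frame of housing above 0.1 m), for 0.05 s.
3. the filter holder stands in the tray (z of holder in the frame of tray below 0.012 m and horizontal distance between holder and tray below 0.06 m), for 0.1 s.
At the end, for the whole second after the job is handed in: The guard is shut to within 4 mm; the filter holder stands upright (within 0.1 rad) and at rest on the mat inside the tray, which lies flat on the bench (value of joint guard below 0.004 m and x of holder in the frame of tray between -0.06 and 0.06 m and y of holder in the frame of tray between -0.05 and 0.05 m and z of holder in the frame of tray between 0.002 and 0.012 m and angle between each of holder, tray's own z axis and vertical below 0.1 rad and height (world z) of tray below 0.006 m and linear speed of holder below 0.02 m/s); the robot touches nothing.
It fails at once if the filter holder is dropped or thrown into the tray (it moves faster than 0.6 m/s within 40 mm above the tray's underside) (z of holder in the frame of tray below 0.04 m and linear speed of holder above 0.6 m/s).
It fails at once if the slide box, lens cleaner or timer is pushed more than 30 mm (distance of any of slide_box, lens_cleaner, timer from where it was at the start of the episode above 0.03 m).
It fails at once if the slide box, lens cleaner or timer is tipped over (angle between any of slide_box, lens_cleaner, timer's own z axis and vertical above 0.5 rad).
It also fails if it takes over 72 s, if anything falls off the work surface, if the arm or the gripper's body presses on something with over 40 N, if the wrist force passes 120 N, or if a joint passes its speed limit or range.

## Working session

There is one attempt and no reset: what is moved stays moved. The work goes in short steps, Python scripts to look and compute and a shell command to move; the robot and the scene stay as the last step left them, time stands still between calls to the robot, and variables do not carry over. Pictures are saved under pics/ and viewed, at most 13 in all, crops included, and the job is handed in when it is done.

```bash
mkdir -p pics; ls; python3 - <<'E'
from workcell import r, optics
import cv2,numpy as np
o=r.get_obs(); print({k:np.round(v,3).tolist() for k,v in o.items()})
for n in("scene","side","wrist"):
    d=optics.capture(n); cv2.imwrite(f"pics/{n}0.png",d["pixels"][:,:,::-1]); print(n,{k:np.round(v,4).tolist() for k,v in d.items() if k!="pixels"})
E
```

```text
pics
{'t': 0.0, 'qpos': [1.177, 0.468, -0.012, 1.604, 0.006, 1.071, -0.056], 'joint_velocities': [0.002, -0.001, -0.0, 0.002, 0.0, -0.001, -0.0], 'joint_torque': [-0.001, -52.058, -0.012, -24.374, -0.057, 0.017, 0.0], 'ee_pos': [0.223, -0.61, 0.404], 'orientation': [-3.092, -0.548, 0.001], 'contact_force': [0.066, 0.016, 0.849], 'moment': [0.024, 0.023, 0.02], 'finger_force': 0.0, 'finger_gap': 0.092}
scene {'fx': 372.4375, 'fy': 372.4375, 'cx': 324.5319, 'cy': 195.7403, 'k1': 0.0221, 'rvec': [0.6908, -2.3741, 1.3811], 'tvec': [0.3451, 0.2772, 0.7952]}
side {'fx': 454.5784, 'fy': 454.5784, 'cx': 311.8423, 'cy': 201.9527, 'k1': -0.0867, 'rvec': [2.4028, 0.3753, -0.1455], 'tvec': [-0.4574, -0.1389, 1.5788]}
wrist {'fx': 297.9796, 'fy': 297.9796, 'cx': 317.6927, 'cy': 198.2847, 'k1': -0.0544, 'T_tool_cam': [[-0.0014, -0.9683, -0.25, 0.071], [1.0, -0.0013, -0.0004, -0.0], [0.0001, -0.25, 0.9683, 0.0195], [0.0, 0.0, 0.0, 1.0]]}
```

View pics/scene0.png

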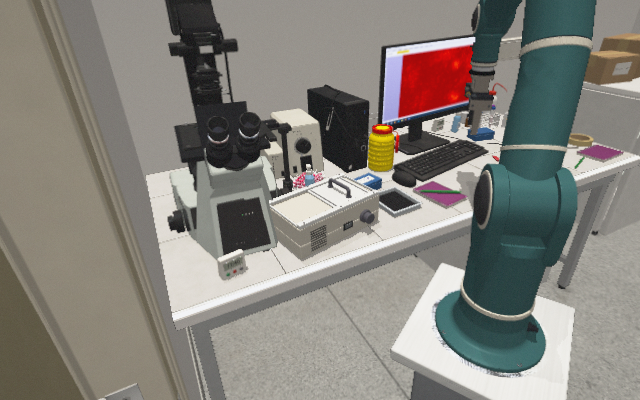

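View pics/side0.png

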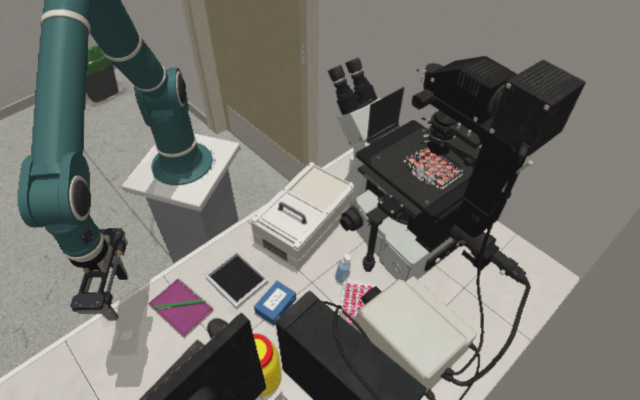

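The scene view shows the housing at (325,215), the tray at (400,200), the slide box at (367,181), the timer at (232,263) and the bottle behind the housing. In the side view the housing is at (303,215) with the guard handle at (292,212), the tray at (237,278), the slide box at (275,302) and the bottle at (343,270). I'll zoom in on the side view to pick corners.

```bash
cat > h.py <<'E'
import numpy as np, cv2
from scipy.spatial.transform import Rotation as R
from scipy.optimize import least_squares
CAL={'scene':(372.4375,324.5319,195.7403,.0221,[0.6908,-2.3741,1.3811],[0.3451,0.2772,0.7952]),
'side':(454.5784,311.8423,201.9527,-.0867,[2.4028,.3753,-.1455],[-.4574,-.1389,1.5788])}
W=(297.9796,317.6927,198.2847,-.0544)
TC=np.array([[-0.0014,-0.9683,-0.25,0.071],[1,-0.0013,-0.0004,0],[0.0001,-0.25,0.9683,0.0195],[0,0,0,1]])
def cam(name,pos=None,rv=None):
    if name=='wrist':
        M=np.eye(4);M[:3,:3]=R.from_rotvec(rv).as_matrix();M[:3,3]=pos
        E=np.linalg.inv(M@TC); return (*W,E[:3,:3],E[:3,3])
    f,cx,cy,k,rv,t=CAL[name]; return f,cx,cy,k,R.from_rotvec(rv).as_matrix(),np.array(t)
def K(c): return np.array([[c[0],0,c[1]],[0,c[0],c[2]],[0,0,1.]]),np.array([c[3],0,0,0])
def proj(c,P):
    k,d=K(c); return cv2.projectPoints(np.atleast_2d(np.asarray(P,float)),cv2.Rodrigues(c[4])[0],c[5],k,d)[0][:,0]
def onplane(c,uv,z):
    k,d=K(c); n=cv2.undistortPoints(np.array(uv,float).reshape(-1,1,2),k,d)[:,0]
    D=np.c_[n,np.ones(len(n))]@c[4]; o=-c[4].T@c[5]
    return o+D*((z-o[2])/D[:,2])[:,None]
def fitpose(views,x0):
    """views: list of (cam, local pts, pixels); returns x,y,yaw and rms px"""
    def f(p):
        Rz=R.from_euler('z',p[2]).as_matrix()
        return np.concatenate([(proj(c,np.array(L)@Rz.T+[p[0],p[1],0])-np.array(u)).ravel() for c,L,u in views])
    s=least_squares(f,x0); return s.x,np.sqrt(np.mean(s.fun**2)),s.fun.reshape(-1,2).round(1).tolist()
E
python3 - <<'E'
import cv2
from h import *
a=cv2.imread("pics/side0.png")[160:310,200:360]; cv2.imwrite("pics/side0c.png",cv2.resize(a,None,fx=4,fy=4,interpolation=cv2.INTER_CUBIC))
c=cam('side');print(onplane(c,[[292,210]],.131),onplane(c,[[237,278]],.01),onplane(c,[[275,300]],.038),onplane(c,[[343,280]],0), onplane(cam('scene'),[[400,200]],.01),onplane(cam('scene'),[[341,185]],.131),onplane(cam('scene'),[[232,275]],0))
E
```

```text
[[ 0.48407252 -0.18947093  0.131     ]] [[ 0.38221861 -0.37485422  0.01      ]] [[ 0.51467931 -0.42028667  0.038     ]] [[ 0.66362905 -0.28492151  0.        ]] [[ 0.3642896  -0.38823361  0.01      ]] [[ 0.47058609 -0.18219508  0.131     ]] [[0.58348923 0.17151761 0.        ]]
```

View pics/side0c.png

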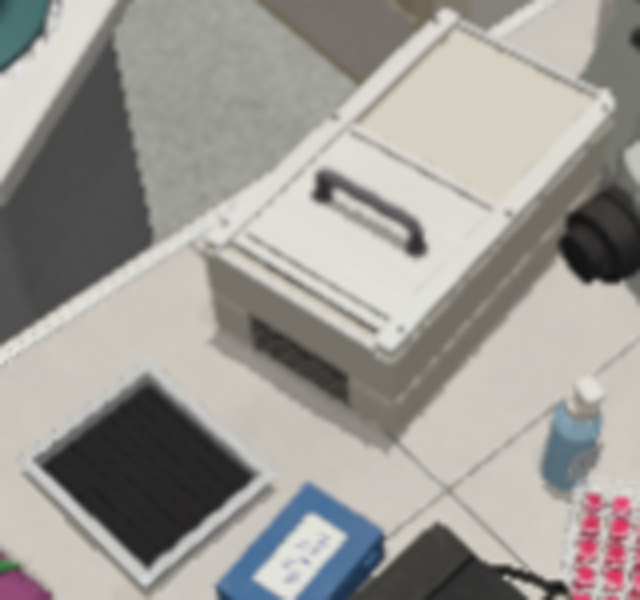

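The crop shows the housing's top corners at crop (205,245), (385,350), (610,100) and (450,14). The handle bar runs from (322,180) to (418,238). The tray rim corners are at (148,372), (272,475), (147,588) and (25,462).

```bash
python3 - <<'E'
from h import *
c=cam('side'); f=lambda P:(np.array(P,float)/4+[200,160]-[.375,.375])
L=[[-.085,-.145,.112],[.085,-.145,.112],[.085,.145,.112],[-.085,.145,.112],[.085,-.145,0],[-.085,-.145,0]]
print(fitpose([(c,L,f([[205,245],[385,350],[610,100],[450,14],[385,450],[215,340]]))],[.47,-.12,0]))
U=f([[148,372],[272,475],[147,588],[25,462]])
T=np.array([[-.07,.06,.018],[.07,.06,.018],[.07,-.06,.018],[-.07,-.06,.018]])
print(onplane(c,U,.018)); P=onplane(c,U,.018); print(np.linalg.norm(np.diff(P,axis=0),axis=1))
print(fitpose([(c,T,U)],[.38,-.37,0])); print(fitpose([(c,T,U)],[.38,-.37,1.57]))
print(onplane(c,f([[322,178],[418,238],[370,203]]),.131+.004))
E
```

```text
(array([ 0.49993612, -0.13514391, -0.32300312]), np.float64(1.8884933850180128), [[-2.8, -1.0], [0.5, 2.4], [3.8, 0.1], [-2.2, -1.8], [1.7, 0.2], [-1.1, -1.2]])
[[ 0.34966426 -0.30125274  0.018     ]
 [ 0.46637203 -0.35398746  0.018     ]
 [ 0.41923694 -0.46049401  0.018     ]
 [ 0.29857707 -0.39754778  0.018     ]]
[0.12806895 0.11647044 0.136092  ]
(array([ 0.38316873, -0.37777443, -0.45375432]), np.float64(1.3910087942947704), [[0.1, -2.5], [2.0, 0.7], [-0.1, 0.7], [-2.0, 0.6]])
(array([ 0.38316873, -0.37777443, -0.45375443]), np.float64(1.3910087942861182), [[0.1, -2.5], [2.0, 0.7], [-0.1, 0.7], [-2.0, 0.6]])
[[ 0.44647201 -0.18244474  0.135     ]
 [ 0.52757853 -0.21312118  0.135     ]
 [ 0.48611155 -0.19375754  0.135     ]]
```

```bash
python3 -m jog '[[[3.9,-3,0,0,0,0,0],[3.9,-3,0,0,0,0,0],[3.9,-3,0,0,0,0,0],[3.9,-3,0,0,0,0,0],[3.9,-3,0,0,0,0,0],[3.9,-3,0,0,0,0,0],[3.9,-3,0,0,0,0,0],[3.9,-3,0,0,0,0,0],[3.9,-3,0,0,0,0,0],[3.9,-3,0,0,0,0,0],[0,0,0,0,0,9.8,0],[0,0,0,0,0,9.8,0],[0,0,0,0,0,9.8,0],[0,0,0,0,0,9.8,0],[0,0,0,0,0,0,0],[0,0,0,0,0,0,0]]]'
python3 - <<'E'
from workcell import r, optics
import cv2,numpy as np
o=r.get_obs(); d=optics.capture("wrist"); cv2.imwrite("pics/w1.png",d["pixels"][:,:,::-1]); print(o['t'],o['ee_pos'],o['orientation'],np.round(o['qpos'],2))
np.savez('w1.npz',p=o['ee_pos'],o=o['orientation'])
E
```

```text
t: 2.15
ee_pos: [0.4865, -0.1946, 0.4046]
orientation: [3.099, -0.517, -0.0]
contact_force: [-0.4, -0.5, 0.2]
finger_gap: 0.0918
finger_force: 0.0
2.15 [ 0.48651764 -0.19459954  0.40458857] [ 3.09880020e+00 -5.16698694e-01 -3.31155052e-04] [ 0.43  0.26 -0.14  1.9   0.04  0.98 -1.62]
```

View pics/w1.png

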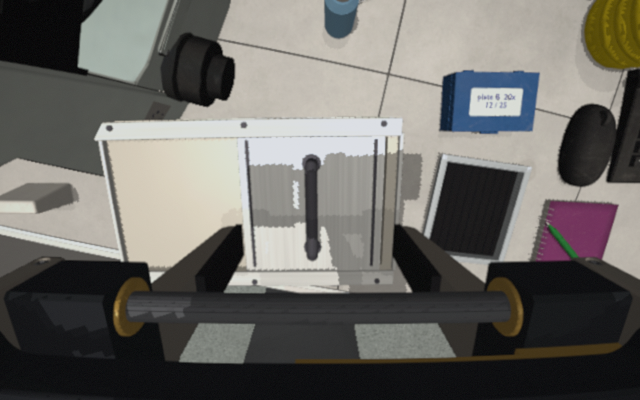

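The wrist view shows the handle bar running from (311,162) to (312,252) with fingers on either side. The housing's back corners are at (403,118) and (104,122), and the tray rim corners are at (441,153), (531,166), (503,262) and (424,250).

```bash
python3 - <<'E'
from h import *
w=np.load('w1.npz'); c=cam('wrist',w['p'],w['o'])
M=R.from_rotvec(w['o']).as_matrix()
print('tool x yaw',np.degrees(np.arctan2(M[1,0],M[0,0])))
H=onplane(c,[[311,162],[312,252]],.1365);print('bar',H,H.mean(0),'len',np.linalg.norm(H[0]-H[1]),'dir deg',np.degrees(np.arctan2(*(H[0]-H[1])[[1,0]])))
T=onplane(c,[[403,118],[104,122],[385,145]],.112);print('track',T,np.linalg.norm(T[0]-T[1]),'y axis dir-90',np.degrees(np.arctan2(*(T[1]-T[0])[[1,0]]))-90)
Y=onplane(c,[[441,153],[531,166],[503,262],[424,250]],.018);print('tray',Y,Y.mean(0),np.linalg.norm(np.roll(Y,-1,0)-Y,axis=1))
S=onplane(c,[[448,72],[539,72],[527,130],[446,128]],.038);print('box',S)
d=M.T@(np.r_[H.mean(0)[:2],.302]-w['p']);print('delta tool cm',d*100)
g=w['p']+M@np.array([0,0,.171]);print(g,proj(c,[g]))
E
```

```text
tool x yaw -18.93299167618753
bar [[ 0.52432495 -0.20163275  0.1365    ]
 [ 0.44708207 -0.17548225  0.1365    ]] [ 0.48570351 -0.1885575   0.1365    ] len 0.08154943626777132 dir deg -18.70347514874768
track [[ 0.53203936 -0.29068803  0.112     ]
 [ 0.61900523 -0.032962    0.112     ]
 [ 0.5142542  -0.26876159  0.112     ]] 0.2720032575595101 y axis dir-90 -18.646211530010206
tray [[ 0.46895038 -0.34980058  0.018     ]
 [ 0.41553212 -0.45776545  0.018     ]
 [ 0.29443077 -0.39936682  0.018     ]
 [ 0.34950678 -0.2984541   0.018     ]] [ 0.38210501 -0.37634674  0.018     ] [0.12045714 0.13444678 0.11496409 0.13001243]
box [[ 0.55819198 -0.37153587  0.038     ]
 [ 0.52662241 -0.47247139  0.038     ]
 [ 0.46706344 -0.44698447  0.038     ]
 [ 0.49964064 -0.35489051  0.038     ]]
delta tool cm [-0.27093357 -0.545559   10.25888826]
[ 0.4864818  -0.19459533  0.23358857] [[317.85678137 254.08525043]]
```

```bash
python3 -m jog '[[[-0.3,-0.5,2.5,0,0,0,0],[0,0,3,0,0,0,0],[0,0,2.5,0,0,0,0],[0,0,1.5,0,0,0,0],[0,0,0.6,0,0,0,0],[0,0,0,0,0,0,0],[0,0,0,0,0,0,0],[0,0,0,0,0,0,1],[0,0,0,0,0,0,1],[0,0,0,0,0,0,1],[0,0,0,0,0,0,1],[0,0,0,0,0,0,1],[0,0,0,0,0,0,1]]]' 15
```

```text
t: 3.82
ee_pos: [0.4853, -0.189, 0.3036]
orientation: [3.098, -0.521, -0.0]
contact_force: [0.5, -0.0, -0.1]
finger_gap: 0.0339
finger_force: 0.0
```

```bash
python3 -m jog '[[[0,0,0,0,0,0,1],[0,0,0,0,0,0,1],[0,0,0,0,0,0,1],[0,0,0,0,0,0,1]]]' 15
```

```text
t: 4.32
ee_pos: [0.4854, -0.1889, 0.3036]
orientation: [-3.098, 0.521, -0.0]
contact_force: [-0.1, 1.0, -1.2]
finger_gap: 0.0104
finger_force: 15.0
```

```bash
python3 -m jog '[[[0,-1,0,0,0,0,1],[0,-1,0,0,0,0,1],[0,-1,0,0,0,0,1],[0,-1,0,0,0,0,1],[0,-1,0,0,0,0,1],[0,-1,0,0,0,0,1],[0,-1,0,0,0,0,1],[0,-1,0,0,0,0,1],[0,0,0,0,0,0,1]]]'
python3 -m jog '[[[0,-1,0,0,0,0,1],[0,-1,0,0,0,0,1],[0,-1,0,0,0,0,1],[0,-1,0,0,0,0,1],[0,-0.4,0,0,0,0,1],[0,-0.3,0,0,0,0,1],[0,0,0,0,0,0,1]]]'
```

```text
t: 5.45
ee_pos: [0.5116, -0.1113, 0.3036]
orientation: [-3.097, 0.518, 0.002]
contact_force: [-4.0, 2.9, 4.8]
finger_gap: 0.01
finger_force: 15.0
t: 6.32
ee_pos: [0.5246, -0.0739, 0.3034]
orientation: [3.089, -0.526, -0.01]
contact_force: [-12.8, -14.8, 10.3]
finger_gap: 0.0107
finger_force: 15.0
```

```bash
python3 -m jog '[[[0,0.2,0,0,0,0,0.6],[0,0,0,0,0,0,0.6],[0,0,0,0,0,0,0.6],[0,0,0,0,0,0,0.6],[0,0,0,0,0,0,0.6]]]'
python3 -m jog '[[[0,0,-2,0,0,0,0.6],[0,0,-3,0,0,0,0.6],[0,2,-3,0,0,0,0.6],[0,5,-2,0,0,0,0.6],[0,5,0,0,0,0,0.6],[0,0.5,0,0,0,0,0.6],[0,0,0,0,0,0,0.6],[0,0,0,0,0,0,0.6]]]'
python3 - <<'E'
from workcell import r, optics
import cv2,numpy as np
o=r.get_obs(); d=optics.capture("wrist"); cv2.imwrite("pics/w2.png",d["pixels"][:,:,::-1]); print(o['t'],o['ee_pos'],o['orientation'],np.round(o['qpos'],2))
np.savez('w2.npz',p=o['ee_pos'],o=o['orientation'])
cv2.imwrite("pics/s2.png",optics.capture("side")["pixels"][:,:,::-1])
E
```

```text
t: 6.95
ee_pos: [0.5264, -0.0705, 0.3037]
orientation: [-3.098, 0.521, -0.001]
contact_force: [0.1, -0.3, 0.8]
finger_gap: 0.0366
finger_force: 0.0
t: 7.95
ee_pos: [0.4859, -0.1874, 0.4035]
orientation: [-3.098, 0.517, 0.0]
contact_force: [-0.2, 0.5, 0.9]
finger_gap: 0.0366
finger_force: 0.0
7.95 [ 0.48589548 -0.18743348  0.40348061] [-3.09803437e+00  5.17237931e-01  3.35828732e-04] [ 0.4   0.26 -0.12  1.91  0.04  0.97 -1.63]
```

View pics/w2.png

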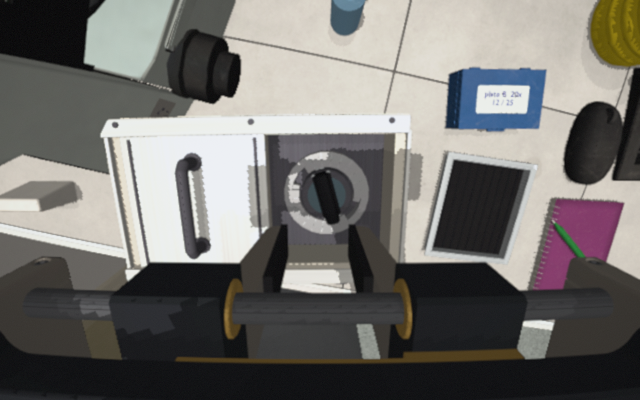

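The guard is open with its handle at (187,205). The holder's black grip is at about (326,197) and the bayonet ring is centred near (327,190).

```bash
python3 - <<'E'
import cv2
a=cv2.imread("pics/w2.png")[120:240,170:420]; cv2.imwrite("pics/w2c.png",cv2.resize(a,(800,384),interpolation=cv2.INTER_CUBIC))
E
```

```text
(no output)
```

View pics/w2c.png

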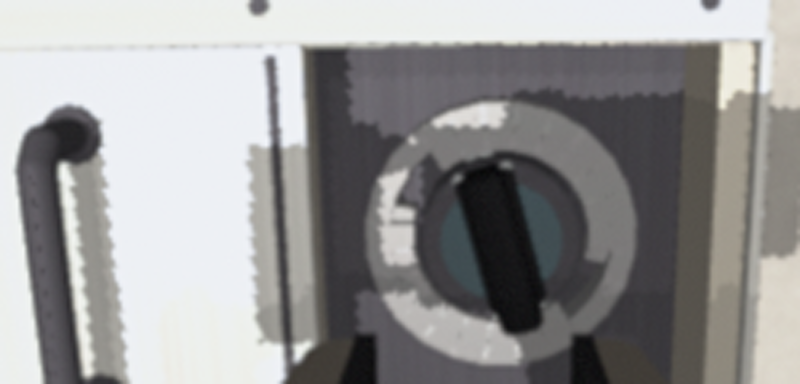

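```bash
python3 - <<'E'
from h import *
w=np.load('w2.npz'); c=cam('wrist',w['p'],w['o']); M=R.from_rotvec(w['o']).as_matrix()
f=lambda P:np.array(P,float)/3.2+[170,120]-.34
a=lambda v:np.degrees(np.arctan2(v[1],v[0]))
print('tool yaw',a(M[:,0]))
r_=onplane(c,f([[366,233],[637,233],[501,100],[501,366]]),.067);print('ring',r_,r_.mean(0),np.linalg.norm(r_[0]-r_[1]),np.linalg.norm(r_[2]-r_[3]))
b=onplane(c,f([[462,192],[502,330],[513,180],[545,298],[524,325]]),.094);print('bar dirs',a(b[0]-b[1]),a(b[2]-b[3]),'centre',(b[0]+b[2])/2*.5+.5*(b[1]+b[3])/2, np.linalg.norm((b[0]+b[2])/2-b[4]))
h=onplane(c,f([[35,150],[62,384]]),.135);print('handle',h)
n=np.array([np.cos(np.radians(71.3)),np.sin(np.radians(71.3)),0]);print('travel',(h-[.4857,-.1886,.135])@n)
E
```

```text
tool yaw -18.956986248356415
ring [[ 0.49380514 -0.15089061  0.067     ]
 [ 0.46359769 -0.23851151  0.067     ]
 [ 0.52153043 -0.20894134  0.067     ]
 [ 0.43283461 -0.17904083  0.067     ]] [ 0.47794197 -0.19434607  0.067     ] 0.09268178236465269 0.09360015589440598
bar dirs -3.281859601195734 -3.5008527777319998 centre [ 0.47904283 -0.19541474  0.094     ] 0.04674429794545732
handle [[ 0.55655471 -0.08822854  0.135     ]
 [ 0.49359539 -0.06650675  0.135     ]]
travel [0.11778982 0.11817934]
```

```bash
python3 - <<'E'
from h import *
w=np.load('w2.npz'); c=cam('wrist',w['p'],w['o'])
f=lambda P:np.array(P,float)/3.2+[170,120]-.34
n=np.array([np.cos(np.radians(71.2)),np.sin(np.radians(71.2)),0])
p0=np.array([.4784,-.1947,0])
g=onplane(c,f([[302,60],[306,150],[312,250]]),.1055);print('guard edge rel port + 69 =',(g-p0)@n+.069)
E=onplane(c,f([[684,150],[720,60],[765,60]]),.1);print('others (z=.1)',(E-p0)@n,' expected -.064 opening, -.077 end')
E
```

```text
guard edge rel port + 69 = [0.12776174 0.12778813 0.12740461]
others (z=.1) [-0.05368111 -0.06305758 -0.07640538]  expected -.064 opening, -.077 end
```

View pics/s2.png

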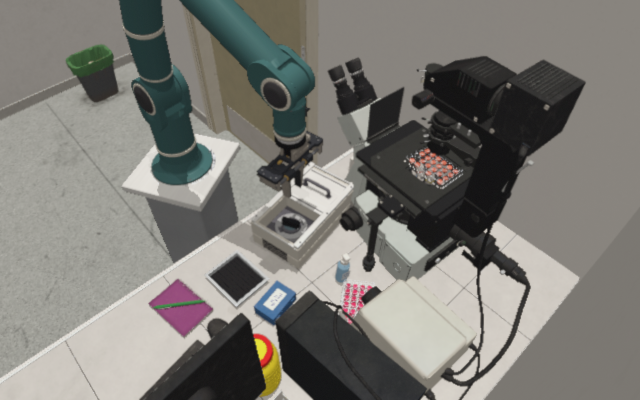

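The guard is open 127.6 mm, which is fully open, and the side view shows the port uncovered with the bystanders untouched. The holder axis is at (0.4785,-0.195) and its bar yaw is -3.4°, which is 15.4° from the housing's x. Tips 19 mm past the grasp point would hit the drum, so I'll keep the tips about 3.5 mm above its top.

```bash
python3 -m jog '[[[-0.45,0.95,2,0,0,-7.8,0.6],[0,0,3,0,0,-7.8,0.6],[0,0,3,0,0,0,0.6],[0,0,2.5,0,0,0,0.6],[0,0,2,0,0,0,0.6],[0,0,0.8,0,0,0,0.6],[0,0,0.5,0,0,0,0.6],[0,0,0,0,0,0,0.6],[0,0,0,0,0,0,0.6]]]'
python3 -m jog '[[[0,0,0,0,0,0,1],[0,0,0,0,0,0,1],[0,0,0,0,0,0,1],[0,0,0,0,0,0,1]]]' 40
```

```text
t: 9.18
ee_pos: [0.4783, -0.1966, 0.2663]
orientation: [3.14, -0.096, 0.002]
contact_force: [-0.4, 0.2, 0.3]
finger_gap: 0.0368
finger_force: 0.0
t: 9.68
ee_pos: [0.4781, -0.196, 0.2659]
orientation: [-3.14, 0.095, -0.0]
contact_force: [0.7, 3.8, 3.6]
finger_gap: 0.0138
finger_force: 40.0
```

```bash
python3 -m jog '[[[0,0,0,0,0,-6,1],[0,0,0,0,0,-6,1],[0,0,0,0,0,-6,1],[0,0,0,0,0,-6,1],[0,0,0,0,0,-6,1],[0,0,0,0,0,-6,1],[0,0,0,0,0,-4,1],[0,0,0,0,0,0,1]]]' 50
python3 -m jog '[[[0,0,0,0,0,-3,1],[0,0,0,0,0,-3,1],[0,0,0,0,0,-2,1],[0,0,0,0,0,-2,1],[0,0,0,0,0,0,1],[0,0,0,0,0,0,1]]]'
python3 -c "
from workcell import r
import numpy as np
o=r.get_obs();v=o['orientation'];print(np.degrees(2*np.arctan2(v[1],v[0])),o['moment'],o['contact_force'])"
```

```text
t: 10.68
ee_pos: [0.4776, -0.1952, 0.2659]
orientation: [-2.981, -0.984, 0.002]
contact_force: [-3.9, 6.3, 9.1]
finger_gap: 0.0136
finger_force: 50.0
t: 11.42
ee_pos: [0.4773, -0.1949, 0.2659]
orientation: [-2.884, -1.237, 0.003]
contact_force: [-3.9, 7.1, 10.0]
finger_gap: 0.0131
finger_force: 50.1
-313.5660419452182 [ 1.61348146  1.02902111 -0.4426631 ] [-3.92237902  7.14784387 10.0045166 ]
```

```bash
python3 -m jog '[[[0,0,0,0,0,-1.5,1],[0,0,0,0,0,-1.5,1],[0,0,0,0,0,0,1],[0,0,0,0,0,0,1]]]'
python3 -c "
from workcell import r
import numpy as np
o=r.get_obs();v=o['orientation'];print(360+np.degrees(2*np.arctan2(v[1],v[0])),o['moment'],o['contact_force'])"
```

```text
t: 11.92
ee_pos: [0.4772, -0.1948, 0.2659]
orientation: [-2.851, -1.309, 0.003]
contact_force: [-5.2, 7.3, 10.9]
finger_gap: 0.0135
finger_force: 51.0
49.32982443474441 [ 1.82321582  1.19888458 -0.9606039 ] [-5.22339831  7.32269331 10.86514882]
```

```bash
python3 -m jog '[[[0,0,-0.3,0,0,1.5,1],[0,0,-0.5,0,0,0,1],[0,0,-0.5,0,0,0,1],[0,0,-0.5,0,0,0,1],[0,0,0,0,0,0,1]]]'
python3 -c "
from workcell import r
import numpy as np
o=r.get_obs();v=o['orientation'];print(360+np.degrees(2*np.arctan2(v[1],v[0])),o['moment'],o['contact_force'])"
```

```text
t: 12.55
ee_pos: [0.4782, -0.1975, 0.2844]
orientation: [2.868, 1.276, 0.0]
contact_force: [-0.4, -0.3, -1.0]
finger_gap: 0.0133
finger_force: 50.0
407.97602770569233 [-0.0552989  -0.01618856 -0.06390413] [-0.44769549 -0.28157243 -0.98275664]
```

```bash
python3 -m jog '[[[0,0,-2,0,0,0,1],[0,0,-2.5,0,0,0,1],[0,0,-2.5,0,0,0,1],[0,0,-1,0,0,0,1],[0,0,0,0,0,0,1]]]'
python3 - <<'E'
from workcell import r, optics
import cv2,numpy as np
o=r.get_obs(); d=optics.capture("wrist"); cv2.imwrite("pics/w3.png",d["pixels"][:,:,::-1]); np.savez('w3.npz',p=o['ee_pos'],o=o['orientation'])
E
python3 -m jog '[[[-3.3,0.8,0,0,0,0,1],[-3.3,0.8,0,0,0,0,1],[-3.3,0.8,0,0,0,0,1],[-3.3,0.8,0,0,0,0,1],[-3.3,0.8,0,0,0,0,1],[-3.3,0.8,0,0,0,0,1],[0,0,0,0,0,0,1],[0,0,0,0,0,0,1]]]'
python3 - <<'E'
from workcell import r, optics
import cv2,numpy as np
cv2.imwrite("pics/s3.png",cv2.resize(optics.capture("side")["pixels"][150:330,170:390,::-1],None,fx=3,fy=3,interpolation=cv2.INTER_CUBIC))
E
```

```text
t: 13.18
ee_pos: [0.4779, -0.197, 0.3641]
orientation: [2.869, 1.276, 0.001]
contact_force: [-0.3, -0.4, -0.5]
finger_gap: 0.0136
finger_force: 50.0
t: 14.22
ee_pos: [0.3812, -0.3751, 0.3627]
orientation: [-2.868, -1.278, 0.0]
contact_force: [0.6, -0.1, -1.7]
finger_gap: 0.0136
finger_force: 50.0
```

View pics/s3.png

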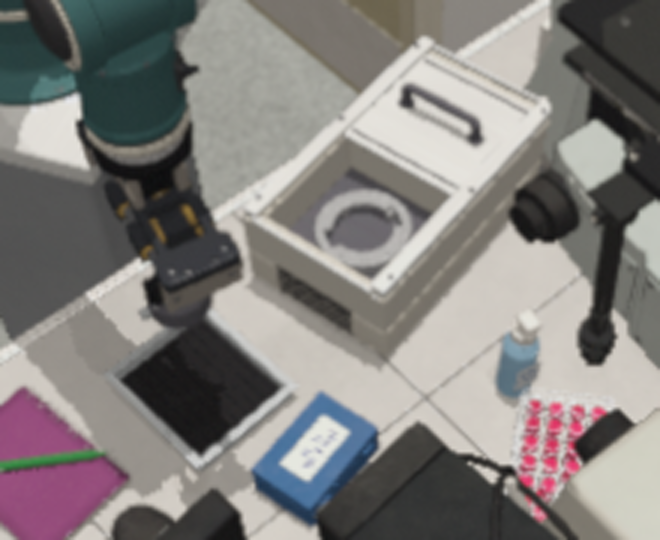

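The side crop shows the holder held under the gripper at about (185,310) and the port empty. The tray, box and bottle are unmoved.

```bash
python3 -m jog '[[[0,0,3,0,0,0,1],[0,0,3,0,0,0,1],[0,0,3,0,0,0,1],[0,0,2,0,0,0,1],[0,0,1.2,0,0,0,1],[0,0,0.6,0,0,0,1],[0,0,0.4,0,0,0,1],[0,0,0.2,0,0,0,1],[0,0,0.2,0,0,0,1],[0,0,0,0,0,0,1],[0,0,0,0,0,0,1]]]'
```

```text
t: 15.65
ee_pos: [0.3811, -0.3758, 0.2279]
orientation: [2.87, 1.277, 0.0]
contact_force: [-0.2, -0.3, -1.8]
finger_gap: 0.0134
finger_force: 50.0
```

```bash
python3 -m jog '[[[0,0,0.2,0,0,0,1],[0,0,0.15,0,0,0,1],[0,0,0.1,0,0,0,1],[0,0,0,0,0,0,1]]]'
python3 -m jog '[[[0,0,0.1,0,0,0,1],[0,0,0.1,0,0,0,1],[0,0,0,0,0,0,1]]]'
```

```text
t: 16.15
ee_pos: [0.3811, -0.3757, 0.223]
orientation: [-2.87, -1.278, 0.0]
contact_force: [-0.4, 0.0, -1.8]
finger_gap: 0.0139
finger_force: 50.0
t: 16.52
ee_pos: [0.3813, -0.3757, 0.2223]
orientation: [2.87, 1.278, -0.001]
contact_force: [-2.3, 1.8, 9.4]
finger_gap: 0.0137
finger_force: 50.0
```

```bash
python3 -m jog '[[[0,0,-0.1,0,0,0,1],[0,0,0,0,0,0,0.6],[0,0,0,0,0,0,0.6],[0,0,0,0,0,0,0.6],[0,0,0,0,0,0,0.6]]]' 15
python3 -m jog '[[[0,0,-1,0,0,0,0.6],[0,0,-2,0,0,0,0.6],[0,0,-4,0,0,0,0.6],[0,0,-4,0,0,0,0.6],[0,0,-4,0,0,0,0.6],[0,0,-3,0,0,0,0.6],[0,0,0,0,0,0,0.6]]]'
python3 - <<'E'
from workcell import r, optics
import cv2,numpy as np
cv2.imwrite("pics/w4.png",optics.capture("wrist")["pixels"][:,:,::-1])
E
```

```text
t: 17.15
ee_pos: [0.3812, -0.3758, 0.2221]
orientation: [-2.87, -1.278, 0.0]
contact_force: [-0.2, -0.6, -0.1]
finger_gap: 0.0364
finger_force: 0.0
t: 18.02
ee_pos: [0.3816, -0.3759, 0.4052]
orientation: [2.865, 1.275, 0.003]
contact_force: [-0.3, 0.3, -0.1]
finger_gap: 0.0365
finger_force: 0.0
```

View pics/w4.png

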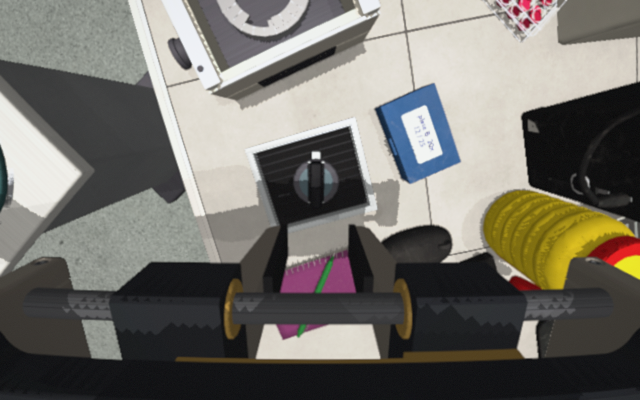

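The wrist view shows the holder standing upright near the tray's middle at (316,180), with the other objects undisturbed. Next I'll move back over the guard handle.

```bash
python3 -m jog '[[[4.6,-1.4,0,0,0,0,0.6],[4.6,-1.4,0,0,0,0,0.6],[4.6,-1.4,0,0,0,0,0.6],[4.6,-1.4,0,0,0,0,0.6],[4.6,-1.4,0,0,0,0,0.6],[4.6,-1.3,0,0,0,0,0.6],[4.5,-1.3,0,0,0,0,0.6],[0,0,0,0,0,9.55,0.6],[0,0,0,0,0,9.55,0.6],[0,0,0,0,0,9.55,0.6],[0,0,0,0,0,9.55,0.6],[0,0,0,0,0,9.55,0.6],[0,0,0,0,0,9.55,0.6],[0,0,0,0,0,9.55,0.6],[0,0,0,0,0,0,0.6],[0,0,0,0,0,0,0.6]]]'
python3 - <<'E'
from workcell import r, optics
import cv2,numpy as np
from h import *
o=r.get_obs(); v=o['orientation']; print(np.degrees(2*np.arctan2(v[1],v[0])))
im=optics.capture("wrist")["pixels"][:,:,::-1]; cv2.imwrite("pics/w5.png",im[100:260,220:420].repeat(3,0).repeat(3,1))
np.savez('w5.npz',p=o['ee_pos'],o=o['orientation'])
E
```

```text
t: 20.08
ee_pos: [0.5244, -0.0729, 0.4014]
orientation: [3.1, -0.51, -0.002]
contact_force: [0.6, -0.7, -0.5]
finger_gap: 0.0367
finger_force: 0.0
-18.6794275595251
```

View pics/w5.png

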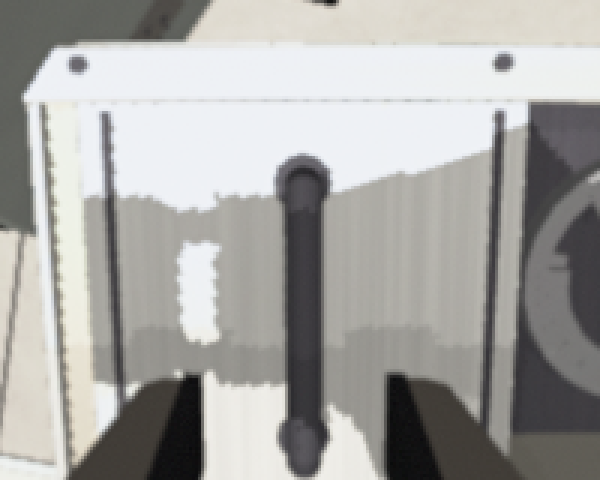

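The handle bar is centred between the fingers, at crop (303,315), which is image pixel (321,205).

```bash
python3 - <<'E'
from h import *
w=np.load('w5.npz'); c=cam('wrist',w['p'],w['o']); M=R.from_rotvec(w['o']).as_matrix()
p=onplane(c,[[320.8,205]],.1365)[0]; print(p,M.T@(np.r_[p[:2],.3035]-w['p'])*100)
E
python3 -m jog '[[[0,0.2,2,0,0,0,0.6],[0,0,3,0,0,0,0.6],[0,0,2.5,0,0,0,0.6],[0,0,1.5,0,0,0,0.6],[0,0,0.7,0,0,0,0.6],[0,0,0,0,0,0,1],[0,0,0,0,0,0,1],[0,0,0,0,0,0,1],[0,0,0,0,0,0,1],[0,0,0,0,0,0,1]]]' 20
```

```text
[ 0.52476246 -0.07576445  0.1365    ] [0.14083418 0.26207701 9.79065261]
t: 21.38
ee_pos: [0.5241, -0.0755, 0.3059]
orientation: [3.098, -0.515, 0.002]
contact_force: [-1.5, -3.1, 5.9]
finger_gap: 0.0103
finger_force: 20.0
```

```bash
python3 -m jog '[[[0,1,0,0,0,0,1],[0,1,0,0,0,0,1],[0,1,0,0,0,0,1],[0,1,0,0,0,0,1],[0,1,0,0,0,0,1],[0,1,0,0,0,0,1],[0,1,0,0,0,0,1],[0,1,0,0,0,0,1],[0,1,0,0,0,0,1],[0,1,0,0,0,0,1],[0,1,0,0,0,0,1],[0,0.8,0,0,0,0,1],[0,0,0,0,0,0,1]]]'
python3 -m jog '[[[0,0.4,0,0,0,0,1],[0,0.4,0,0,0,0,1],[0,0,0,0,0,0,1],[0,0,0,0,0,0,1]]]'
```

```text
t: 23.0
ee_pos: [0.4862, -0.1881, 0.3059]
orientation: [3.098, -0.516, 0.005]
contact_force: [2.7, -2.4, 5.5]
finger_gap: 0.0099
finger_force: 20.0
t: 23.5
ee_pos: [0.4839, -0.1949, 0.3059]
orientation: [3.098, -0.515, 0.005]
contact_force: [2.7, -2.0, 5.4]
finger_gap: 0.0102
finger_force: 20.0
```

```bash
python3 -m jog '[[[0,0.3,0,0,0,0,1],[0,0.3,0,0,0,0,1],[0,0,0,0,0,0,1],[0,0,0,0,0,0,1]]]'
python3 -m jog '[[[0,0.3,0,0,0,0,1],[0,0.3,0,0,0,0,1],[0,0,0,0,0,0,1],[0,0,0,0,0,0,1]]]'
```

```text
t: 24.0
ee_pos: [0.483, -0.1978, 0.3059]
orientation: [-3.097, 0.511, -0.007]
contact_force: [6.3, 6.3, 5.1]
finger_gap: 0.0098
finger_force: 20.0
t: 24.5
ee_pos: [0.4825, -0.199, 0.3058]
orientation: [-3.091, 0.504, -0.008]
contact_force: [10.3, 18.9, 5.1]
finger_gap: 0.0104
finger_force: 20.0
```

The guard is at its stop, at a travel of about 0.130 m by the tool, with the push force rising. Now I'll release, raise and check.

```bash
python3 -m jog '[[[0,-0.2,0,0,0,0,1],[0,0,0,0,0,0,0.6],[0,0,0,0,0,0,0.6],[0,0,0,0,0,0,0.6],[0,0,0,0,0,0,0.6],[0,0,0,0,0,0,0.6]]]'
python3 -m jog '[[[0,0,-2,0,0,0,0.6],[0,0,-4,0,0,0,0.6],[0,0,-4,0,0,0,0.6],[0,0,-1,0,0,0,0.6],[0,0,0,0,0,0,0.6],[0,0,0,0,0,0,0.6]]]'
python3 - <<'E'
from workcell import r, optics
import cv2,numpy as np
from h import *
o=r.get_obs(); im=optics.capture("wrist")["pixels"][:,:,::-1]; cv2.imwrite("pics/w6.png",cv2.resize(im[90:290,220:540],None,fx=2.5,fy=2.5,interpolation=cv2.INTER_CUBIC))
np.savez('w6.npz',p=o['ee_pos'],o=o['orientation'])
E
```

```text
t: 25.25
ee_pos: [0.4797, -0.2039, 0.305]
orientation: [3.099, -0.516, -0.001]
contact_force: [0.1, -0.3, -0.7]
finger_gap: 0.0364
finger_force: 0.0
t: 26.0
ee_pos: [0.4795, -0.2035, 0.4137]
orientation: [-3.099, 0.515, 0.004]
contact_force: [-0.3, -0.6, 0.9]
finger_gap: 0.0367
finger_force: 0.0
```

View pics/w6.png

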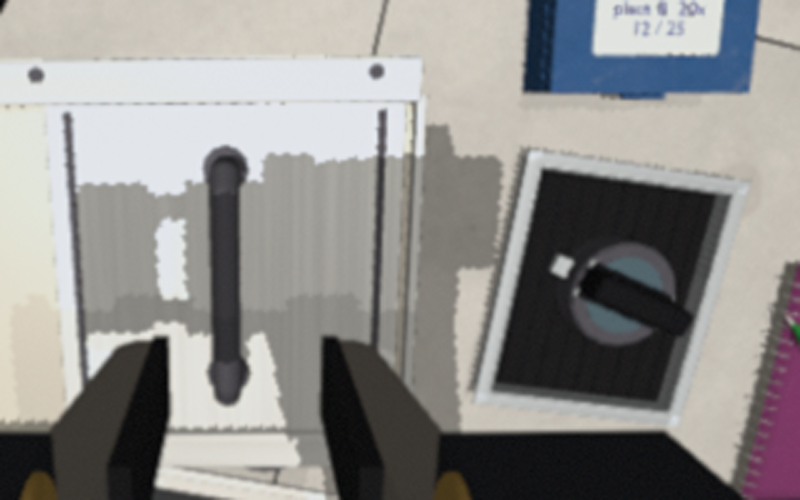

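```bash
python3 - <<'E'
from h import *
n=np.array([np.cos(np.radians(71.2)),np.sin(np.radians(71.2)),0]); f=lambda P:np.array(P,float)/2.5+[220,90]-.3
w=np.load('w6.npz'); c=cam('wrist',w['p'],w['o'])
a=onplane(c,f([[226,270]]),.1365)[0]
w=np.load('w5.npz'); c5=cam('wrist',w['p'],w['o']); b=onplane(c5,[[320.8,205]],.1365)[0]
print(a,'travel',(b-a)@n)
g=onplane(c,f([[48,120],[56,250],[404,120],[404,250]]),.1055); print('guard edges rel port (shut: +.069,-.069)',(g-[.4784,-.1947,0])@n)
E
python3 -c "
from h import *
print('w5 guard -y edge');w=np.load('w5.npz');c=cam('wrist',w['p'],w['o'])
g=onplane(c,np.array([[527,110],[520,250]])/3+[220,100],.1055);print((g-[.4784,-.1947,0])@[.322,.947,0])"
```

```text
[ 0.48570965 -0.19837038  0.1365    ] travel 0.12865019264364003
guard edges rel port (shut: +.069,-.069) [ 0.06728239  0.06744397 -0.06871848 -0.07121154]
w5 guard -y edge
[0.05891111 0.05841091]
```

The bar moved 128.7 mm from fully open, and the guard's edges sit at +67 and -70 mm about the port, so it is shut. The holder stands upright in the tray and the gripper is clear.

```bash
python3 -c "
from workcell import r
print(r.hand_in())"
```

```text
the job is handed in; nothing more can be done
None
```

The job is handed in at about 26 s, verdict not shown: the filter holder stands upright in the tray, the guard is pushed shut to its stop, and the bystanders in view were not moved (the timer was not checked after the start).

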